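# File the plate edge on the filing stand

### The job

Take the file out of its tray by its wooden grip and file the top edge of the steel plate in the filing stand: at least three long forward strokes, red tip leading, along the yellow arrow, from the front half of the blade to the back half, pressing lightly but steadily (about 8 N, never above 15 N) and lifting the file clear on every return, never dragging it back over the edge. Go on until the stand's carriage is fully forward at its stop, the orange pointer in the green, then lay the file flat in its tray, let go and move away. Touch the stand only with the file, and leave the hammer, glue bottle, yellow bin and wooden bars as they are.

Things in the scene. Friction and masses are not known exactly. Their poses are not given: they have to be found in the camera images.
- stand: Filing stand fixed to the table: steel bed 190 x 110 mm, a blue cheek 38 mm high at each end, and a carriage whose two blue jaws (tops 76 mm above the table) hold a bright steel plate upright. Origin: centre of the bed's underside. Its x axis, the way the yellow arrow on the front cheek points, is the forward stroke direction; y runs along the plate's edge. Place and yaw vary.
- carriage (a joint): Forward creep of the damped carriage (stand's +x), m: 0 at start, stop at 0.018 (green). Driven only by the friction of the file sliding on the plate, at about (friction - 0.8 N)/1000 N s/m: a 90 mm stroke of 2 s pressed with 8 N (friction 0.4 to 0.7 of it) gives 5 to 10 mm. It stays where left; dragging the file backward in contact draws it back (a fault). Strokes at the stop do no harm.
- edge (a point): Nominal middle of the plate's top edge, 100 mm above the table; moves with the carriage; axes as the stand. Plate 7 mm thick (x), 62 mm long (y). The clamped height is NOT measured: the true edge lies up to 8 mm above or below this point, level along y, and must be felt for. The plate is sprung: it gives about 0.25 mm down per newton, 12 mm at most.
- file_grip (a point): Centre of the file's wooden grip, 28 mm above the file's underside (the filing face). The grip is a block 45 mm long (x), 30 mm wide (y), from 6 to 50 mm above the underside, amid a flat steel blade 190 x 30 x 6 mm with an 18 mm red tip at +x. x points to the red tip. 0.28 kg. It can be gripped along x (holds best against tipping) or across.
- file_tip (a point): Middle of the end of the blade at the red tip, 95 mm ahead (+x) of the grip's centre and 3 mm above the underside.
- tray: Low wooden tray fixed to the table, 230 x 72 mm, rim 16 mm high, walls 6 mm, inner floor 6 mm above the table; origin at the centre of its underside, x along its length. The file lies in it at the start, red tip towards its +x, and must lie in it at the end. Tray and yellow bin may change sides.
- bin: Bystander: yellow bin of wooden bars, 200 x 85 mm, up to 50 mm high, fixed to the table.
- hammer: Bystander: loose hammer lying beyond the stand.
- glue: Bystander: white glue bottle, 56 mm wide, 140 mm tall, loose, standing beyond on the left (+y). Origin under its centre.
- endbars: Bystander: loose block of bundled wooden bars 60 x 150 x 30 mm, beyond on the right (-y).
There are look-alikes about, which are no part of the job. Of the things that look like the part that bears file_grip, the smaller one is meant.

How it is judged:
On the way, in this order (a step that is already met when the one before it is completed fails the run):
1. the file is lifted out of its tray (height (world z) of file_grip above 0.08 m), for 0.1 s.
2. first stroke begins: the front half of the blade (red tip pointing forward) is pressed on the plate's edge with over 3 N, grip at least 20 mm behind the edge (contact force between file and stand above 3 N and x of file_grip in the frame of edge below -0.02 m and x of file_tip in the frame of edge above 0.03 m), for 0.04 s.
3. first stroke ends: still pressed with over 3 N, the grip is now at least 20 mm past the edge (contact force between file and stand above 3 N and x of file_grip in the frame of edge above 0.02 m and x of file_tip in the frame of edge above 0.1 m), for 0.04 s.
4. after the first stroke the file is off the plate and back behind the edge (contact force between file and stand below 0.1 N and x of file_grip in the frame of edge below -0.005 m), for 0.06 s.
5. second stroke begins: the front half of the blade (red tip pointing forward) is pressed on the plate's edge with over 3 N, grip at least 20 mm behind the edge (all of step 2), for 0.04 s.
6. second stroke ends: still pressed with over 3 N, the grip is now at least 20 mm past the edge (all of step 3), for 0.04 s.
7. after the second stroke the file is off the plate and back behind the edge (all of step 4), for 0.06 s.
8. third stroke begins: the front half of the blade (red tip pointing forward) is pressed on the plate's edge with over 3 N, grip at least 20 mm behind the edge (all of step 5), for 0.04 s.
9. third stroke ends: still pressed with over 3 N, the grip is now at least 20 mm past the edge (all of step 6), for 0.04 s.
At the end, for the whole second after the job is handed in: The carriage is at its forward stop (beyond 16.5 of 18 mm), and the file lies flat (within 0.08 rad) and at rest inside its tray, its grip within 25 mm of the tray's middle along and across, on the tray's floor, released (value of joint carriage above 0.0165 m and x of file_grip in the frame of tray between -0.025 and 0.025 m and y of file_grip in the frame of tray between -0.025 and 0.025 m and z of file_grip in the frame of tray below 0.04 m and angle between file_grip's own z axis and vertical below 0.08 rad and linear speed of file below 0.02 m/s); the robot touches nothing.
It fails at once if the file is dragged backward over the plate, drawing the carriage back at over 0.4 mm/s (spring-back at the stop not counted) (velocity of joint carriage below -0.0004 m/s and value of joint carriage below 0.0175 m).
It fails at once if the file bears on the stand with more than 15 N (contact force between file and stand above 15 N).
It fails at once if the robot itself touches the stand (over 1 N) (contact force between any of the fingers, the arm and stand above 1 N).
It fails at once if the hammer, glue bottle or wooden bars are moved over 15 mm, or the bin is hit with over 5 N (distance of any of hammer, glue, endbars from where it was at the start of the episode above 0.015 m or contact force between anything else and bin above 5 N).
It also fails if it takes over 67 s, if anything falls off the work surface, if the arm or the gripper's body presses on something with over 40 N, if the wrist force passes 120 N, or if a joint passes its speed limit or range.

### The arm

A 6-joint arm with a two-finger parallel gripper is mounted at the origin on the work surface. World frame = base frame: x ahead of the robot, y to its left, z up, the work surface at z = 0. Lengths are in m, angles in rad, forces in N, time in s.
With the tool pointing down it reaches from about 0.3 to 0.825 m from the base axis. Payload 5.4 kg.
Tool frame: the origin (TCP) lies on the mounting face of the last link; the fingertips stand 190 mm ahead of it and the grasp point (between the pads) lies arm.grasp_offset ahead of it (arm.grasp_offset is the distance from the TCP to the grasp point, in m); z points along the fingers, y is the line along which they close (so a half turn about z gives the same grasp; the last joint's range is limited). The gripper opens to 92 mm and grips with 3 to 60 N. Pads are 20 mm wide; open, the fingers measure 128 mm over their backs; the gripper's body (75 mm by 189 mm) begins 69 mm behind the grasp point.
Start: joints at [-1.532, 0.158, 1.597, -0, 1.386, -0.21], TCP at [0.142, -0.557, 0.405] pointing down, gripper open.
Joint ranges: [-2.91, 2.91], [-0.94, 2.29], [0.18, 2.7], [-1.29, 4.43], [0.17, 2.64], [-3, 3]. Speed limits (rad/s): [2.57, 2.57, 3.14, 3.14, 3.14, 3.14].

### API

Orientations are given as a unit quaternion [w, x, y, z].
In Python, from rig import arm, grip, imaging gives the robot as it stands. Calls block until the motion is done:
- arm.reach(position, orientation): joint-space move of the TCP to a pose.
- arm.move_linear(position, rot=None, vel=0.15, f_stop=None): straight line of the TCP; rot=None keeps the orientation; vel is the mean speed in m/s. With f_stop (N) it stops when the force on the tool has changed by that much, and returns True; else False.
- arm.set_joints(angles): joint-space move.
- grip(opening, effort=None): finger opening in m; effort is the grip in N (None keeps the last); returns when the fingers have stopped.
- arm.hold(seconds).
- arm.ik(position, orientation): joint angles nearest the present ones, or None.
- imaging.snapshot(name): name is "scene" or "top" or "wrist"; returns a dict with "frame" (420x560x3 uint8, red, green, blue), "fx", "fy", "cx", "cy" (pixels), "distortion" ([k1, k2, p1, p2, k3] as OpenCV has them; the pictures are not rectified), "R" (3x3) and "t" (3): a world point X has camera coordinates R X + t. Camera axes: x right, y down, z forward; pixel columns grow to the right and rows downward; lengths in m; the calibration is good to about 2 mm. A picture is of the moment at which its call begins. There is no depth.
A pose or a line that the arm cannot do raises arm.PlanningError and nothing moves.
- arm.sign_off(): hands the job in; it is judged then, once.
Readings, each from a call of its own:
- arm.get_clock(): time.
- arm.get_joints(): joint angles.
- arm.get_joint_vel(): joint speeds.
- arm.get_effort(): joint torques, N m.
- arm.get_position(): TCP position.
- arm.get_ee_rot(): TCP orientation.
- arm.get_ft_force(): force on the tool from outside, world axes, zero at the start.
- arm.get_wrist_torque(): the same for the moment, N m.
- arm.get_width(): finger opening in m.
- arm.get_grasp_force(): force on a finger pad.
Only numpy, scipy, OpenCV 4.12 (cv2) and the standard library are available. Lean on these libraries where they do the work, as an engineer would, in place of code of your own. Each camera call takes 0.05 s, during which the arm holds its last target. There are 200 camera calls.

## Working session

There is one attempt and no reset: what is moved stays moved. The work goes in short steps, each a Python script; the robot and the scene stay as the last script left them, time stands still between calls to the robot, and variables do not carry over. Pictures are saved under pics/ and viewed, at most 10 in all, crops included, and the job is handed in when it is done.

```bash
ls; mkdir -p pics; python3 - <<'E'
from rig import arm, grip, imaging
import cv2,pickle
for n in ("top","scene"):
    s=imaging.snapshot(n); pickle.dump(s,open(n+'.pkl','wb'))
    cv2.imwrite(f'pics/{n}1.png',cv2.resize(s['frame'][:,:,::-1],(800,600),interpolation=cv2.INTER_CUBIC))
    print(n,s['fx'],s['cx'],s['cy'],s['distortion'],s['R'],s['t'])
print(arm.grasp_offset,arm.get_clock(),arm.get_ee_rot(),arm.get_ft_force())
E
```

```text
pics
top 522.1063356818033 282.23653467157703 208.81462851494535 [-0.1571241  0.         0.         0.         0.       ] [[-0.02940204 -0.99940407 -0.01808397]
 [-0.99261435  0.03132298 -0.11719904]
 [ 0.11769564  0.01450451 -0.99294378]] [0.03301473 0.55160583 1.34997208]
scene 485.6794756924927 286.3919269644024 207.11994303310493 [0.02138885 0.         0.         0.         0.        ] [[ 0.1315348   0.99112257  0.01935585]
 [ 0.66456537 -0.07367471 -0.7435892 ]
 [-0.735562    0.11067109 -0.66835653]] [-0.08555208 -0.29852312  1.73244193]
0.1714 0.1 [-8.08190116e-04  9.92273162e-01  1.24069794e-01  7.41540661e-05] [-0.17700162 -0.83227653 -0.61790775]
```

View pics/top1.png

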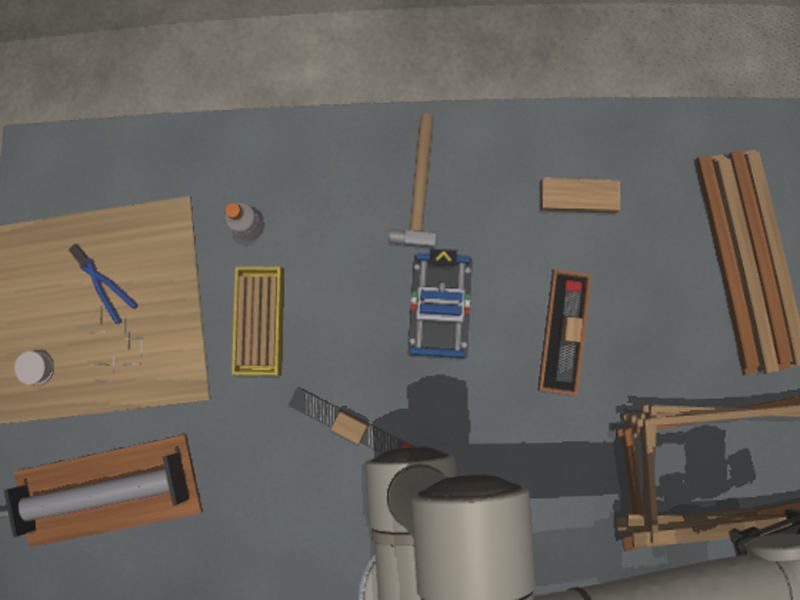

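View pics/scene1.png

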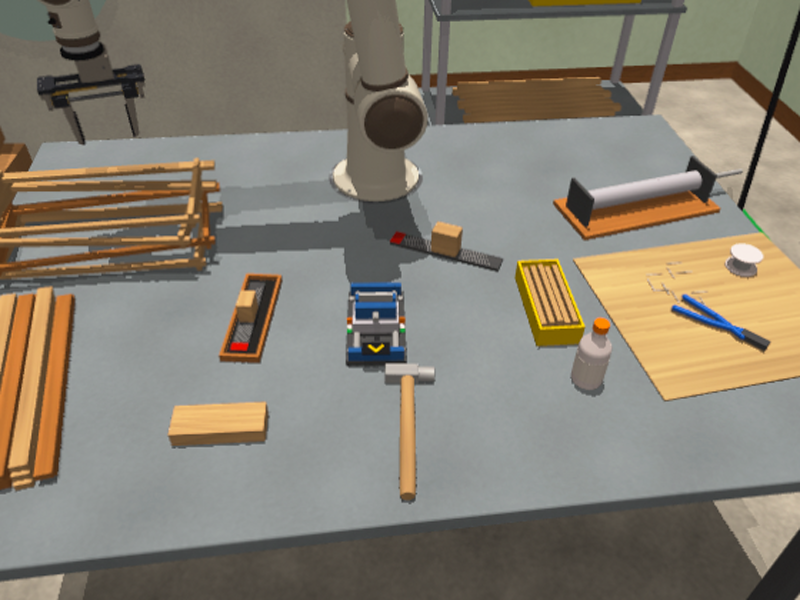

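The top view shows the file in the right-hand tray: red tip at (573,286), pointing away from the robot, and grip at (574,330). The stand is centred near (440,305), its yellow arrow at (443,256) pointing up, and the loose file near (350,428) is the larger decoy.

```bash
cat > h.py <<'E'
import numpy as np, cv2, pickle
from scipy.spatial.transform import Rotation as Ro
def p2w(s,uv,z,scale=800/560):
    uv=(np.asarray(uv,float).reshape(-1,1,2)+.5)/scale-.5
    K=np.array([[s['fx'],0,s['cx']],[0,s['fy'],s['cy']],[0,0,1]])
    n=cv2.undistortPoints(uv,K,np.array(s['distortion'])).reshape(-1,2)
    R=np.array(s['R']);t=np.array(s['t']);c=-R.T@t
    d=np.c_[n,np.ones(len(n))]@R
    z=np.broadcast_to(z,len(n))
    return c+d*((z-c[2])/d[:,2])[:,None]
def w2p(s,X,scale=800/560):
    K=np.array([[s['fx'],0,s['cx']],[0,s['fy'],s['cy']],[0,0,1]])
    p,_=cv2.projectPoints(np.asarray(X,float).reshape(-1,3),cv2.Rodrigues(np.array(s['R']))[0],np.array(s['t']),K,np.array(s['distortion']))
    return (p.reshape(-1,2)+.5)*scale-.5
def quat(closing_yaw):
    """tool down, tool y axis along world yaw angle"""
    y=np.array([np.cos(closing_yaw),np.sin(closing_yaw),0]);z=np.array([0,0,-1.])
    q=Ro.from_matrix(np.c_[np.cross(y,z),y,z]).as_quat()
    return q[[3,0,1,2]]
E
python3 - <<'E'
from h import *
np.set_printoptions(precision=4,suppress=True)
s=pickle.load(open('top.pkl','rb'))
tr=p2w(s,[(555,269),(591,274),(577,394),(539,390)],.016); print('tray',tr,tr.mean(0))
f=(tr[0]+tr[1]-tr[2]-tr[3])/2;print(np.arctan2(f[1],f[0]),np.linalg.norm(f))
print('grip',p2w(s,[(574,330)],.056),'tip',p2w(s,[(573,286)],.012))
st=p2w(s,[(414,254),(472,256),(468,357),(409,356)],.038);print('stand',st,st.mean(0))
f=(st[0]+st[1]-st[2]-st[3])/2;print(np.arctan2(f[1],f[0]),np.linalg.norm(f))
E
```

```text
tray [[ 0.6015 -0.2718  0.016 ]
 [ 0.5899 -0.3402  0.016 ]
 [ 0.3653 -0.3013  0.016 ]
 [ 0.3754 -0.2303  0.016 ]] [ 0.483  -0.2859  0.016 ]
-0.17647150301915404 0.2289416021958861
grip [[ 0.4821 -0.2931  0.056 ]] tip [[ 0.5685 -0.3052  0.012 ]]
stand [[ 0.6345 -0.006   0.038 ]
 [ 0.6273 -0.1137  0.038 ]
 [ 0.4402 -0.0989  0.038 ]
 [ 0.4454  0.009   0.038 ]] [ 0.5369 -0.0524  0.038 ]
-0.07915842188762243 0.18863248944803668
```

```bash
python3 - <<'E'
from rig import arm, grip, imaging
from h import *
np.set_printoptions(precision=4,suppress=True)
for p,y in (([.484,-.288,.45],-.176),([.537,-.052,.45],-.079),([.42,-.05,.3],-.079),([.62,-.06,.3],-.079)):
    for k in (0,np.pi): print(p,k,arm.ik(p,quat(y+k)))
arm.reach([.484,-.288,.40],quat(-.176)) if False else None
q0=min((quat(-.176),quat(-.176+np.pi)),key=lambda q:abs(arm.ik([.484,-.288,.45],q)[5]))
arm.reach([.47,-.287,.45],q0)
s=imaging.snapshot('wrist');pickle.dump(s,open('w1.pkl','wb'))
cv2.imwrite('pics/w1.png',cv2.resize(s['frame'][:,:,::-1],(800,600),interpolation=cv2.INTER_CUBIC))
arm.reach([.50,-.052,.45],q0)
s=imaging.snapshot('wrist');pickle.dump(s,open('w2.pkl','wb'))
cv2.imwrite('pics/w2.png',cv2.resize(s['frame'][:,:,::-1],(800,600),interpolation=cv2.INTER_CUBIC))
print(arm.get_clock(),arm.get_joints(),arm.get_ft_force())
E
```

```text
[0.484, -0.288, 0.45] 0 [-0.7513  0.1004  1.5713 -0.      1.4699 -0.5753]
[0.484, -0.288, 0.45] 3.141592653589793 [-0.7513  0.1004  1.5713 -0.      1.4699  2.5663]
[0.537, -0.052, 0.45] 0 [-0.3206  0.0381  1.6368 -0.      1.4666 -0.2416]
[0.537, -0.052, 0.45] 3.141592653589793 [-0.3206  0.0381  1.6368 -0.      1.4666  2.9   ]
[0.42, -0.05, 0.3] 0 [-0.4059 -0.1374  2.1125 -0.      1.1665 -0.3269]
[0.42, -0.05, 0.3] 3.141592653589793 [-0.4059 -0.1374  2.1125 -0.      1.1665  2.8147]
[0.62, -0.06, 0.3] 0 [-0.2902  0.3744  1.5511 -0.      1.2162 -0.2112]
[0.62, -0.06, 0.3] 3.141592653589793 [-0.2902  0.3744  1.5511 -0.      1.2162  2.9304]
2.7167 [-0.3469 -0.0595  1.7337 -0.0005  1.4672 -0.169 ] [-0.0812 -0.9762  0.0046]
```

View pics/w1.png

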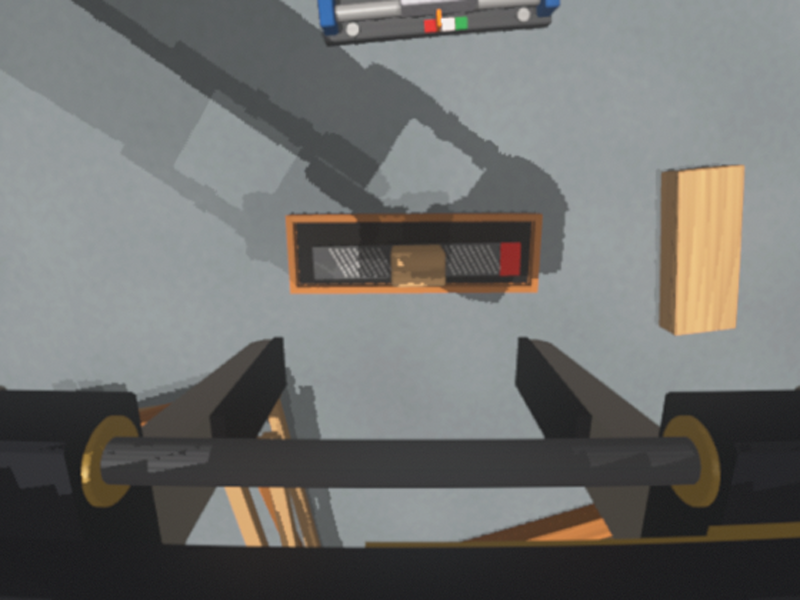

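View pics/w2.png

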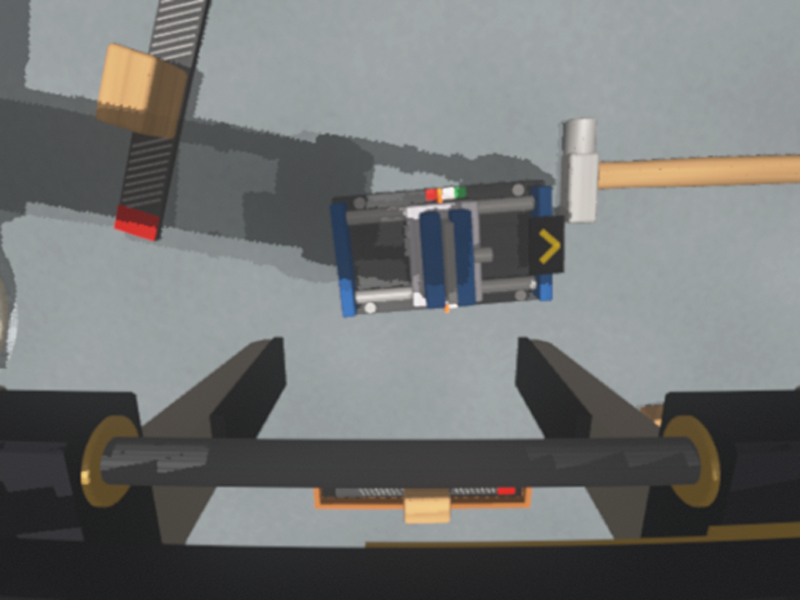

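The first wrist view shows the file blade from (313,263) to the red end at (521,259), with the grip top around (418,265). The second shows the stand's cheeks at x≈340 and 545, the plate strip from about (447,208) to (452,304), and the arrow pointing right.

```bash
python3 - <<'E'
from h import *
np.set_printoptions(precision=4,suppress=True)
s=pickle.load(open('w1.pkl','rb'))
tr=p2w(s,[(288,214),(541,212),(538,292),(290,293)],.016); print('tray',tr,tr.mean(0))
f=(tr[1]+tr[2]-tr[0]-tr[3])/2;print(np.arctan2(f[1],f[0]),np.linalg.norm(f))
bl=p2w(s,[(313,263.5),(521,259.5)],.012);f=bl[1]-bl[0];print('blade',bl,bl.mean(0),np.arctan2(f[1],f[0]),np.linalg.norm(f))
print('grip top',p2w(s,[(418,267)],.056))
s=pickle.load(open('w2.pkl','rb'))
st=p2w(s,[(332,199),(546,184),(552,299),(343,317)],.038);print('stand',st,st.mean(0))
for a,b in((0,1),(3,2)):
  f=st[b]-st[a];print(np.arctan2(f[1],f[0]),np.linalg.norm(f))
pl=p2w(s,[(446,208),(453,305)],.1);f=pl[0]-pl[1];print('plate',pl,pl.mean(0),np.arctan2(-f[0],f[1]),np.linalg.norm(f))
E
```

```text
tray [[ 0.3782 -0.2294  0.016 ]
 [ 0.601  -0.2675  0.016 ]
 [ 0.5905 -0.3402  0.016 ]
 [ 0.3631 -0.3004  0.016 ]] [ 0.4832 -0.2844  0.016 ]
-0.17132344534116065 0.22838798258374446
blade [[ 0.3895 -0.2777  0.012 ]
 [ 0.5792 -0.3079  0.012 ]] [ 0.4844 -0.2928  0.012 ] -0.1578229993764439 0.1920411086848089
grip top [[ 0.4842 -0.2899  0.056 ]]
stand [[ 0.4537  0.011   0.038 ]
 [ 0.6321 -0.0081  0.038 ]
 [ 0.6272 -0.1079  0.038 ]
 [ 0.4417 -0.0916  0.038 ]] [ 0.5387 -0.0492  0.038 ]
-0.106692492414851 0.1794099077931247
-0.08807122442942182 0.1862858461819832
plate [[ 0.5413 -0.0089  0.1   ]
 [ 0.5355 -0.0801  0.1   ]] [ 0.5384 -0.0445  0.1   ] -0.08042177918159285 0.07149316140219361
```

```bash
python3 - <<'E'
from rig import arm, grip, imaging
from h import *
np.set_printoptions(precision=4,suppress=True)
g=arm.grasp_offset; q=quat(-.160); x,y=.4845,-.2915
grip(.09,60)
arm.reach([x,y,.20+g],q)
print(arm.move_linear([x,y,.036+g],vel=.1,f_stop=8), arm.get_position())
grip(0.0,60); print('w',arm.get_width(),arm.get_grasp_force(),arm.get_ft_force(),arm.get_position())
print(arm.move_linear([x,y,.17+g],vel=.1))
arm.hold(.2);print('w',arm.get_width(),arm.get_ft_force(),arm.get_wrist_torque(),arm.get_clock())
s=imaging.snapshot('scene');a=cv2.resize(s['frame'][:,:,::-1],(800,600),interpolation=cv2.INTER_CUBIC)
s=imaging.snapshot('wrist');b=cv2.resize(s['frame'][:,:,::-1],(800,600),interpolation=cv2.INTER_CUBIC)
cv2.imwrite('pics/g1.png',np.hstack([cv2.resize(a[150:450,100:500],(400,300)),cv2.resize(b,(400,300))]))
E
```

```text
False [ 0.4848 -0.2917  0.2081]
w 0.04462315504464461 59.99334633350372 [ 0.2213  0.1203 -0.1353] [ 0.4844 -0.2915  0.2074]
False
w 0.044950577197668797 [ 0.1611 -0.2571 -2.2958] [-0.0957 -0.0434  0.0029] 8.175
```

View pics/g1.png

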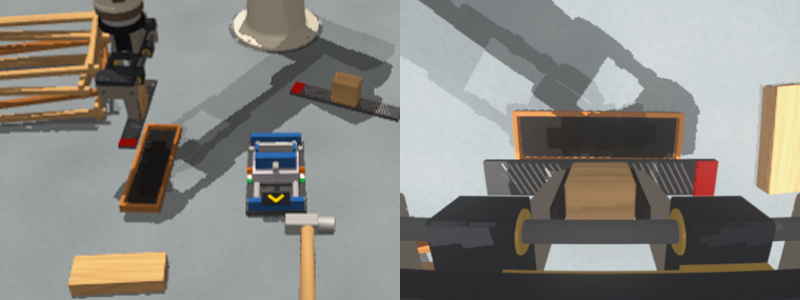

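The file is held level, red tip forward, and the tray is empty. Next I go over the stand and feel for the edge.

```bash
cat > st.py <<'E'
from rig import arm, grip, imaging
from h import *
np.set_printoptions(precision=4,suppress=True)
g=arm.grasp_offset; YAW=-.085; Q=quat(YAW); E0=np.array([.536,-.048]); D=np.array([np.cos(YAW),np.sin(YAW)])
def P(x,u): # grip x relative to nominal edge, underside height u
    return np.r_[E0+x*D,u+.030+g]
def ft(n=8):
    a=[]
    for _ in range(n): arm.hold(.02); a.append(arm.get_ft_force())
    a=np.array(a); return a.mean(0),a.std(0)
E
python3 - <<'E'
from st import *
arm.move_linear(np.r_[P(-.045,.14)],Q,vel=.2)
arm.hold(.4); b,sd=ft(); print('base',b,sd, arm.get_wrist_torque())
arm.move_linear(P(-.045,.114),vel=.06)
b,sd=ft(); print('base',b,sd,arm.get_position(),P(-.045,.114))
print(arm.move_linear(P(-.045,.088),vel=.012,f_stop=2.2))
f,sd=ft(); print(f-b,sd,arm.get_position()[2]-g-.03,arm.get_wrist_torque(),arm.get_clock())
E
```

```text
base [-0.0911  0.0052 -2.2958] [0.5362 0.4258 0.4489] [-0.0474 -0.0541  0.022 ]
base [ 0.0466  0.1793 -2.0376] [0.6036 0.5442 0.3414] [ 0.4914 -0.0442  0.3158] [ 0.4912 -0.0442  0.3154]
True
[ 0.7562 -0.8059  4.2612] [0.5551 0.6158 0.4385] 0.09077777979900228 [-0.1766 -0.5179  0.064 ] 12.725
```

```bash
cat >> st.py <<'E'
def rd(tag,b):
    f,_=ft(10); f=f-b; print(tag,'along %.2f  fz %.2f  u %.4f x %.4f t %.2f'%(f[:2]@D,f[2],arm.get_position()[2]-g-.03,(arm.get_position()[:2]-E0)@D,arm.get_clock()),flush=True); return f[2]
E
python3 - <<'E'
from st import *
b=np.array([0,.1,-2.17])
arm.move_linear(P(-.042,.0902),vel=.01,f_stop=5)
f=rd('press',b)
if f<9:
    print(arm.move_linear(P(.055,.0902),vel=.045,f_stop=7.5))
    rd('end',b)
E
```

```text
press along -1.80  fz 7.05  u 0.0905 x -0.0434 t 13.21
False
end along -3.46  fz 7.93  u 0.0898 x 0.0545 t 15.71
```

```bash
cat >> st.py <<'E'
def back():
    arm.move_linear(P(.060,.096),vel=.05); arm.move_linear(P(.060,.118),vel=.1)
    arm.move_linear(P(-.046,.118),vel=.15); arm.hold(.2)
def stroke(b,u=.0902):
    arm.move_linear(P(-.046,.0955),vel=.06)
    print('st',arm.move_linear(P(-.042,u),vel=.012,f_stop=9))
    f=rd('press',b)
    if not 4<f<10: print('ABORT'); return
    print(arm.move_linear(P(.055,u),vel=.045,f_stop=8))
    rd('end',b)
E
python3 - <<'E'
from st import *
b=np.array([0,.1,-2.17])
back(); rd('free',b); stroke(b); back(); rd('free',b); stroke(b); back(); rd('free',b)
s=imaging.snapshot('scene'); c=w2p(s,P(0,.05-.03-g))[0]; print(c)
i=cv2.resize(s['frame'][:,:,::-1],None,fx=8,fy=8,interpolation=cv2.INTER_CUBIC); c=(c*5.6).astype(int)
cv2.imwrite('pics/c1.png',i[c[1]-300:c[1]+300,c[0]-400:c[0]+400])
E
```

```text
free along -0.01  fz -0.37  u 0.1179 x -0.0458 t 17.60
st False
press along -2.29  fz 6.00  u 0.0906 x -0.0417 t 18.99
False
end along -5.04  fz 8.23  u 0.0897 x 0.0543 t 21.47
free along -0.15  fz -0.33  u 0.1179 x -0.0458 t 23.36
st False
press along -4.10  fz 6.43  u 0.0905 x -0.0419 t 24.75
False
end along -4.54  fz 7.30  u 0.0900 x 0.0546 t 27.23
free along 0.04  fz -0.13  u 0.1179 x -0.0458 t 29.12
[376.4235 308.937 ]
```

View pics/c1.png

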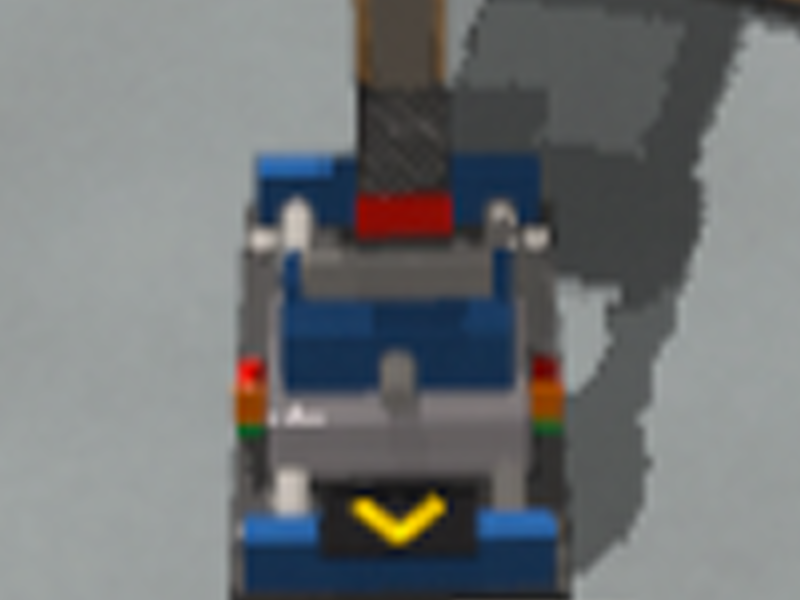

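The pointer (orange, rows 385–425) sits at the green edge but isn't conclusive. There is time, so I'll do two more strokes starting slightly further forward to keep the tip criterion safe, then check from above.

```bash
python3 - <<'E'
import st
from st import *
st.E0=st.E0+.007*D
b=np.array([0,.1,-2.3])
for k in range(2): stroke(b); back(); rd('free',b)
arm.move_linear(P(-.046,.15),vel=.15)
arm.move_linear([.484,-.288,.17+g],quat(-.165),vel=.2)
s=imaging.snapshot('top'); c=w2p(s,[.536,-.05,.05])[0]
t=imaging.snapshot('wrist')
i=cv2.resize(s['frame'][:,:,::-1],None,fx=6,fy=6,interpolation=cv2.INTER_CUBIC); c=(c*4.2).astype(int)
cv2.imwrite('pics/c2.png',np.hstack([i[c[1]-250:c[1]+250,c[0]-200:c[0]+200],cv2.resize(t['frame'][:,:,::-1],(800,600),interpolation=cv2.INTER_CUBIC)[0:500,200:600]]))
print(arm.get_clock())
E
```

```text
st False
press along -4.59  fz 6.80  u 0.0905 x -0.0420 t 30.57
False
end along -4.72  fz 7.44  u 0.0900 x 0.0547 t 33.05
free along -0.30  fz -0.11  u 0.1179 x -0.0458 t 34.94
st False
press along -4.06  fz 6.72  u 0.0905 x -0.0420 t 36.33
False
end along -4.87  fz 7.57  u 0.0900 x 0.0547 t 38.81
free along 0.01  fz 0.06  u 0.1179 x -0.0458 t 40.70
42.5333
```

View pics/c2.png

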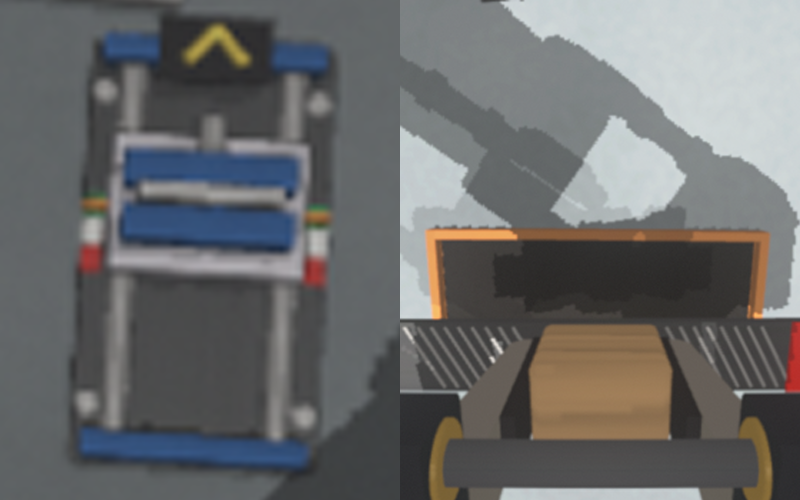

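The pointer at (93,205) and (318,215) has green on both sides, so the carriage is at its stop. Now to put the file back in the tray.

```bash
python3 - <<'E'
from st import *
arm.move_linear([.484,-.288,.045+g],vel=.1,f_stop=8)
print(arm.move_linear([.484,-.288,.0355+g],vel=.02,f_stop=3),arm.get_position()-[0,0,g])
grip(.09); arm.hold(.3)
arm.move_linear([.484,-.288,.22+g],vel=.12); arm.reach([.45,-.287,.45],quat(-.172))
s=imaging.snapshot('wrist')
cv2.imwrite('pics/e1.png',cv2.resize(s['frame'][:,:,::-1],(800,600),interpolation=cv2.INTER_CUBIC)); pickle.dump(s,open('e1.pkl','wb'))
print(arm.get_clock(),arm.get_width())
E
```

```text
True [ 0.484 -0.288  0.036]
47.6167 0.08992860889739743
```

View pics/e1.png

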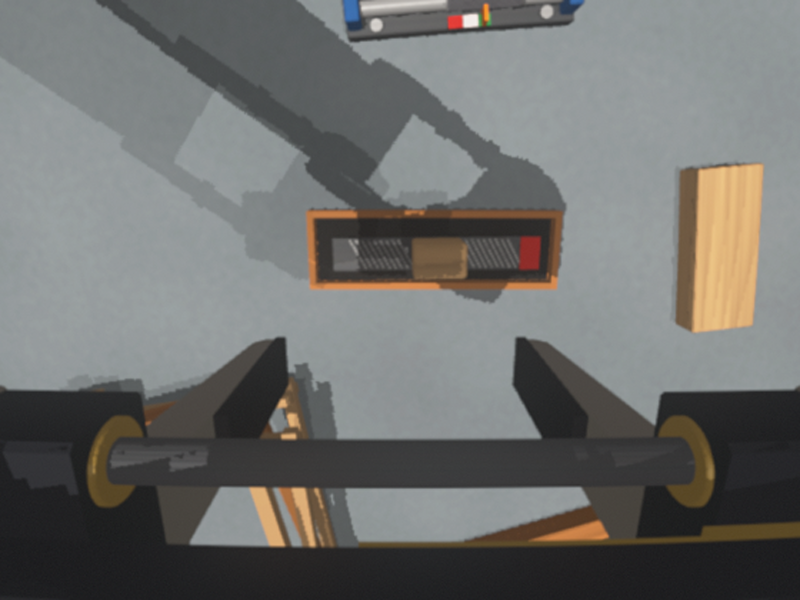

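The file lies flat and centred in the tray, grip at (439,257), with the pointer at (486,14) in the green.

```bash
python3 -c "
from rig import arm
print(arm.sign_off())"
```

```text
the job is handed in; nothing more can be done
None
```

The job is handed in, verdict not shown: five forward strokes read about 6–8 N at their ends, the pointer is in the green, and the file lies released in its tray, arm clear, at about 48 s.

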